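Tip the sauce bottle down to drain

TASK

Lay the red-capped sauce bottle down to drain: with the fingers, gently push it near its top so that it tips off the stand's raised shelf and comes to lie cap-down in the sloping chute. Then push the red-sleeved wire bail over from its outer side so that it swings across and lies on the bottle. Do not pinch or lift anything, do not press hard, and leave the other things alone.

Things in the scene. Friction and masses are not known exactly. Their poses are not given: they have to be found in the camera images.
- bottle: The red-capped glass hot-sauce bottle on the raised shelf of the draining stand, about 0.35 kg, loose. Body 57 mm across up to 139 mm, then a 31 mm neck and cap up to 219 mm. Origin: centre of its underside; +z runs up to the cap.
- bottle_mid (a point): Point on the bottle's axis 110 mm above its underside.
- stand: Fixed steel draining stand, 324 mm long along its own y, 118 wide. Origin: centre of its underside on the worktop; z up. At its -y end is a flat shelf, top 75 mm up, 92 wide, y from -162 to -85 mm, on which the bottle stands. From there a chute slopes down towards +y, ending at a 52 mm high stop at y = 156 mm.
- chute_top (a point): Upper end of the chute's floor, middle: y = -85 mm, 73 mm up in the stand's frame. The floor falls 0.24 rad towards +y, down to 15 mm up. It is 42 mm wide; the walls rise about 45 mm above it and flare to 85 mm apart. A bottle pushed towards +y near its top tips about its foot and falls into the chute by itself, cap first and lowest.
- shelf_spot (a point): Point on the shelf top, 75 mm up, y = -117 mm in the stand's frame, where the bottle stands at the start (within 6 mm).
- bail (a joint): Hinge of the wire bail, rad: 0 = folded open, leaning out 0.4 rad from upright at the stand's +y end; grows as the bail swings up and over towards -y; about 1.5 when its bar lies on the bottle in the chute; stop at 1.65. Axis along the stand's x at y = 150 mm, 50 mm up. Little friction: once past upright (0.4) the bail (60 g) falls over by itself.
- bail_bar (a point): Middle of the bail's crossbar, a red sleeve 74 mm long and 11 mm thick along the stand's x, 125 mm from the hinge; folded open it is at y = 199 mm, 165 mm up in the stand's frame, clear to be pushed from its outer (+y) side.
- grinder: Bystander, loose: pepper grinder, 44 mm across, 124 tall, grey cap with black collar. Origin: centre of its underside.
- shaker: Bystander, loose: glass cheese shaker, 44 mm across, 90 tall, grey domed top. Origin: centre of its underside.
- spare_bottle: Bystander, loose: another glass sauce bottle with a black pointed nozzle, 57 mm across, 260 tall, standing on the worktop. Origin: centre of its underside.
- jar: Bystander, loose: spice jar with black lid, 41 mm across, 105 tall. Origin: centre of its underside.
- timer: Bystander, loose: red and white round kitchen timer, 70 mm across, 51 tall. Origin: centre of its underside.
There are look-alikes about, which are no part of the job. Leave any blue or green look-alike of the bottle alone.

How it is judged:
By the outcome, as a careful person would: the job done as asked, in the order asked, and still so for the second after the job is handed in, with the robot touching nothing.
It also fails if it takes over 40 s, if anything falls off the work surface, if the arm or the gripper's body presses on something with over 40 N, if the wrist force passes 120 N, or if a joint passes its speed limit or range.

ROBOT

A 6-joint arm with a two-finger parallel gripper is mounted at the origin on a cart in front of the work surface, level with it; the furniture and walls round the work are solid. World frame = base frame: x ahead of the robot, y to its left, z up, the work surface at z = 0. Lengths are in m, angles in rad, forces in N, time in s.
With the tool pointing down it reaches from about 0.225 to 0.875 m from the base axis. Payload 3.4 kg.
Tool frame: the origin (TCP) lies on the centre line of the jaws, within the pads' length; the fingertips stand 14 mm ahead of it and the grasp point (between the pads) lies 5 mm behind it; z points along the fingers, y is the line along which they close (so a half turn about z gives the same grasp; the last joint's range is limited). The gripper opens to 85 mm and grips with 20 to 120 N. Pads are 22 mm wide; open, the fingers measure 114 mm over their backs; the gripper's body (76 mm by 85 mm) begins 54 mm behind the grasp point. The pads swing forward as they close: fully open they stand 13 mm farther back than shut.
Start: joints at [1.15, 0.276, 1.505, -0, 1.361, -0.121], TCP at [0.17, 0.549, 0.245] pointing down, gripper open.
Joint ranges: [-2.89, 2.89], [-0.75, 2.08], [0.22, 2.7], [-1.18, 4.32], [0.11, 2.71], [-2.7, 2.7]. Speed limits (rad/s): [2.57, 2.57, 3.14, 3.14, 3.14, 3.14].

INTERFACE

Orientations are given as a unit quaternion [w, x, y, z].
In Python, from rig import manip, eyes gives the robot as it stands.
- The arm moves only by the shell command python3 -m creep 'ROWS' [FORCE]. ROWS is JSON, a list of rows, each a list of 5 numbers: the opening, from 0 (shut) to 1 (fully open), then the shift along the tool's x, y, z normalised to -1 to 1, where 1 is 0.5 m, then the turn about the tool's z normalised to -1 to 1, where 1 is 360 degrees. In form: [[fingers, dx, dy, dz, spin], ...]. A call has 1 to 10 rows; each row is the pose to reach, as a shift and turn from the pose commanded when the call began, along the tool's axes at that moment, turning the shorter way round; what a row does not reach only later rows make up. A row lasts 1/10 s, in which the tool goes at most 50 mm and 8.59 degrees, less where a joint would pass 70% of its speed; a pose out of reach is approached as far as the arm can. A call with a number of a shift or a turn outside -1 to 1 is refused whole. A call with a gripper value outside its range is refused whole. The fingers move at their own pace and stop on an object; FORCE is the grip in N (left out, the last holds). Time passes only in rows, so rows that repeat a pose let the fingers close. It gives the time, the measured TCP pose, the force, the opening and the grip force at its end, in the units of the state.
- manip.get_state(): the state, without advancing time (a new reading comes with each control period).
- eyes.get_image(name): name is "scene" or "top" or "wrist"; returns a dict with "frame" (400x640x3 uint8, red, green, blue), "fx", "fy", "cx", "cy" (pixels), "R" (3x3) and "t" (3): a world point X has camera coordinates R X + t. Camera axes: x right, y down, z forward; pixel columns grow to the right and rows downward; lengths in m; the calibration is good to about 2 mm. A picture is of the moment at which its call begins. There is no depth.
- manip.sign_off(): hands the job in; it is judged then, once.
Trained networks look in the newest picture that a camera, given by its name, has taken for a name from the list of things; names that differ only in an ending like _2 or _b are one class to them, and where a whole thing is asked for, a point or a joint stands for the part that bears it (a point fixed in the world has none). Each returns a list of dicts, best first, with "confidence" (0 to 1); they miss things now and then, are a little off and sometimes report something else, mostly with a low value. They report only what shows in the picture. A call takes as long as a camera call. They do not tell look-alikes from the thing itself.
- eyes.regions_of(camera, label): "mask" (400x640 bool, what is visible of it) and "bbox" ([left, top, right, bottom] in pixels, round what is visible of it).
- eyes.place_of(camera, label): "centre" ([column, row] in pixels: a listed point, or the origin of a listed thing).
The state is a dict: "clock": time; "qpos": joint angles; "qd": joint speeds; "effort": joint torques, N m; "position": TCP position; "ee_rot": TCP orientation; "contact_force": force on the tool from outside, world axes, zero at the start; "moment": the same for the moment, N m; "width": finger opening in m; "gripper_force": force on a finger pad.
Only numpy, scipy, OpenCV 4.12 (cv2) and the standard library are available. Lean on these libraries where they do the work, as an engineer would, in place of code of your own. Each camera call takes 0.05 s, during which the arm holds its last target. There are 200 camera calls.

## Working session

There is one attempt and no reset: what is moved stays moved. The work goes in short steps, Python scripts to look and compute and a shell command to move; the robot and the scene stay as the last step left them, time stands still between calls to the robot, and variables do not carry over. Pictures are saved under pics/ and viewed, at most 10 in all, crops included, and the job is handed in when it is done.

```bash
mkdir -p pics
cat > h.py <<'E'
import numpy as np, cv2
from rig import manip, eyes
def cam(n):
    d=eyes.get_image(n); d={k:(np.array(v) if k in("R","t","frame") else v) for k,v in d.items()}; return d
def ray(d,px):
    c=-d["R"].T@d["t"]; v=np.array([(px[0]-d["cx"])/d["fx"],(px[1]-d["cy"])/d["fy"],1.]); v=d["R"].T@v
    return c,v/np.linalg.norm(v)
def tri(rs):
    A=np.zeros((3,3));b=np.zeros(3)
    for c,v in rs:
        P=np.eye(3)-np.outer(v,v);A+=P;b+=P@c
    X=np.linalg.solve(A,b); return X,[float(np.linalg.norm((np.eye(3)-np.outer(v,v))@(X-c))) for c,v in rs]
def atz(r,z): c,v=r; return c+v*(z-c[2])/v[2]
def proj(d,X):
    p=d["R"]@np.array(X)+d["t"]; return np.array([d["fx"]*p[0]/p[2]+d["cx"],d["fy"]*p[1]/p[2]+d["cy"]])
def save(d,f): cv2.imwrite(f,d["frame"][:,:,::-1])
E
python3 - <<'E'
from h import *
np.set_printoptions(precision=3,suppress=True)
D={n:cam(n) for n in("scene","top")}
cv2.imwrite("pics/a.png",cv2.resize(np.vstack([D["scene"]["frame"],D["top"]["frame"]])[:,:,::-1],None,fx=.75,fy=.75)) 
for n in D:
    print(n,-D[n]["R"].T@D[n]["t"],D[n]["R"][2])
for l in["bottle","bottle_mid","stand","chute_top","shelf_spot","bail_bar","bail","grinder","shaker","spare_bottle","jar","timer"]:
    for n in D:
        print(l,n,[(np.round(q["centre"]).tolist(),round(q["confidence"],2),atz(ray(D[n],q["centre"]),{"bottle":.075,"bottle_mid":.185,"chute_top":.073,"shelf_spot":.075,"bail_bar":.165}.get(l,0)).round(3).tolist()) for q in eyes.place_of(n,l)[:4]])
s=manip.get_state();print(s)
E
```

```text
scene [-0.032  1.038  0.683] [ 0.46  -0.779 -0.426]
top [ 0.097 -0.202  1.547] [ 0.306  0.127 -0.943]
bottle scene [([324.0, 198.0], 0.63, [0.604, -0.109, 0.075])]
bottle top [([393.0, 200.0], 0.92, [0.671, -0.24, 0.075]), ([376.0, 231.0], 0.9, [0.539, -0.22, 0.075]), ([405.0, 252.0], 0.89, [0.505, -0.336, 0.075]), ([210.0, 216.0], 0.49, [0.384, 0.345, 0.075])]
bottle_mid scene [([324.0, 169.0], 0.59, [0.608, -0.112, 0.185])]
bottle_mid top [([401.0, 193.0], 0.91, [0.66, -0.255, 0.185]), ([416.0, 242.0], 0.72, [0.516, -0.349, 0.185]), ([382.0, 222.0], 0.7, [0.543, -0.228, 0.185]), ([341.0, 237.0], 0.29, [0.447, -0.122, 0.185])]
stand scene []
stand top [([344.0, 241.0], 0.66, [0.483, -0.125, 0.0])]
chute_top scene [([356.0, 194.0], 0.54, [0.522, -0.2, 0.073])]
chute_top top [([371.0, 229.0], 0.88, [0.54, -0.201, 0.073])]
shelf_spot scene [([355.0, 190.0], 0.37, [0.54, -0.23, 0.075])]
shelf_spot top [([376.0, 229.0], 0.94, [0.545, -0.218, 0.075])]
bail_bar scene []
bail_bar top [([286.0, 236.0], 0.74, [0.392, 0.049, 0.165])]Traceback (most recent call last):
  File "<stdin>", line 9, in <module>
ValueError: it knows: bail_bar, bottle, bottle_mid, chute_top, grinder, jar, shaker, shelf_spot, spare_bottle, stand, timer
```

View pics/a.png

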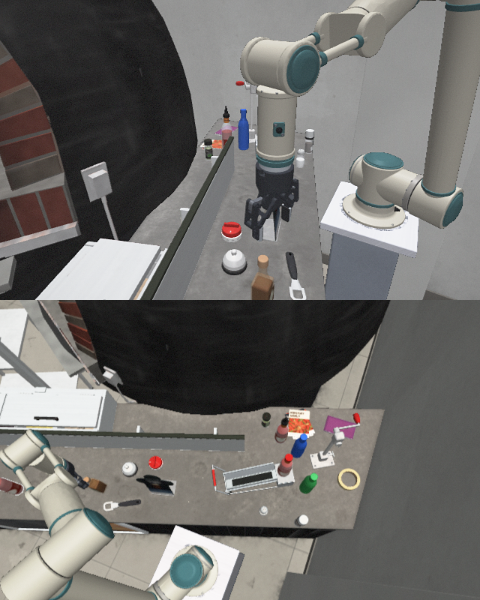

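Run:
```python
from h import *
np.set_printoptions(precision=3,suppress=True)
D={n:cam(n) for n in("scene","top")}
for l in["grinder","shaker","spare_bottle","jar","timer"]:
    for n in D:
        print(l,n,[(np.round(q["centre"]).tolist(),round(q["confidence"],2),atz(ray(D[n],q["centre"]),0).round(3).tolist()) for q in eyes.place_of(n,l)[:4]])
s=manip.get_state();print(s)
a=D["top"]["frame"][150:300,230:470];b=D["scene"]["frame"][60:300,230:430]
cv2.imwrite("pics/b.png",np.hstack([cv2.resize(a,(480,600))*0+0 if 0 else cv2.resize(a,(480,300)),cv2.resize(b,(250,300))])[:,:,::-1])
save(D["scene"],"pics/c.png")
```

```text
grinder scene [([408.0, 203.0], 0.69, [0.372, -0.357, 0.0])]
grinder top [([375.0, 230.0], 0.68, [0.562, -0.216, 0.0]), ([398.0, 295.0], 0.66, [0.368, -0.365, 0.0])]
shaker scene [([397.0, 225.0], 0.77, [0.349, -0.174, 0.0])]
shaker top [([352.0, 282.0], 0.56, [0.355, -0.204, 0.0])]
spare_bottle scene [([304.0, 208.0], 0.8, [0.708, -0.136, 0.0]), ([310.0, 315.0], 0.26, [0.381, 0.372, 0.0])]
spare_bottle top [([371.0, 187.0], 0.89, [0.719, -0.15, 0.0])]
jar scene [([276.0, 214.0], 0.82, [0.776, -0.046, 0.0])]
jar top [([353.0, 165.0], 0.6, [0.778, -0.055, 0.0])]
timer scene [([310.0, 313.0], 0.77, [0.384, 0.366, 0.0])]
timer top [([208.0, 216.0], 0.81, [0.396, 0.379, 0.0])]
{'clock': 1.3, 'qpos': array([ 1.15 ,  0.276,  1.505, -0.   ,  1.361, -0.121]), 'qd': array([-0.   ,  0.001, -0.001,  0.001,  0.   ,  0.   ]), 'effort': array([ -0.001, -41.668, -24.61 ,  -0.   ,   0.001,   0.   ]), 'position': array([0.17 , 0.549, 0.245]), 'ee_rot': array([0.   , 0.149, 0.989, 0.   ]), 'contact_force': array([0.171, 0.266, 0.176]), 'moment': array([0.016, 0.002, 0.021]), 'gripper_force': 0.0, 'width': 0.0859654597724687}
```

The scene view (left/top half) has the arm blocking the stand. In the top view the stand is at about (345,240) full-res, with the red bottle at (381,218), blue and green look-alikes beside it, and the bail's red bar at (286,236).

View pics/b.png

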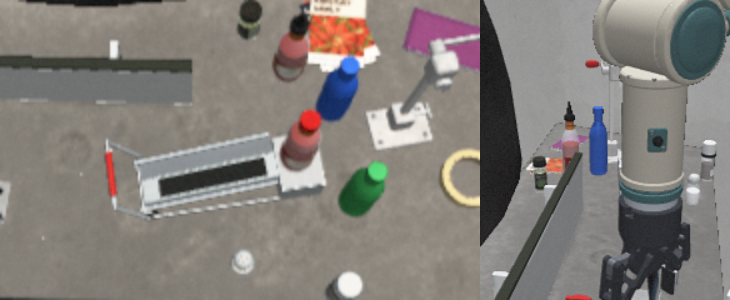

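Run:
```python
from h import *
from scipy.spatial.transform import Rotation as R
q=manip.get_state()["ee_rot"];print(R.from_quat(q[[1,2,3,0]]).as_matrix().round(3))
```

```text
[[-0.955  0.295  0.   ]
 [ 0.295  0.955  0.   ]
 [-0.     0.    -1.   ]]
```

The crop shows the bottle on the shelf at (300,140), i.e. px (380,220), clear of the blue and green ones. A tall fixture stands to its right. I'll move the arm aside and up so both cameras see the stand.

```bash
python3 -m creep '[[0.17,-0.1,-0.2,-0.15,0.02],[0.17,-0.45,-0.91,-0.41,0.122],[0.17,-0.45,-0.91,-0.41,0.122],[0.17,-0.45,-0.91,-0.41,0.122],[0.17,-0.45,-0.91,-0.41,0.122],[0.17,-0.45,-0.91,-0.41,0.122],[0.17,-0.45,-0.91,-0.41,0.122],[0.17,-0.45,-0.91,-0.41,0.122],[0.17,-0.45,-0.91,-0.41,0.122],[0.17,-0.45,-0.91,-0.41,0.122]]'; python3 -m creep '[[0.17,0,0,0,0],[0.17,0,0,0,0]]'
python3 - <<'E'
from h import *
np.set_printoptions(precision=3,suppress=True)
s=manip.get_state();print(s["position"],s["clock"],s["qpos"],s["ee_rot"],s["width"])
D={n:cam(n) for n in("scene","top","wrist")}
for l in["bottle","bottle_mid","stand","chute_top","shelf_spot","bail_bar"]:
    for n in D:
        print(l,n,[(np.round(q["centre"],1).tolist(),round(q["confidence"],2),atz(ray(D[n],q["centre"]),{"bottle":.075,"bottle_mid":.185,"chute_top":.073,"shelf_spot":.075,"bail_bar":.165}.get(l,0)).round(3).tolist()) for q in eyes.place_of(n,l)[:4]])
cv2.imwrite("pics/d.png",np.vstack([np.hstack([cv2.resize(D["scene"]["frame"][60:260,230:430],(400,300)),cv2.resize(D["top"]["frame"][120:300,230:470],(400,300))]),cv2.resize(np.hstack([D["wrist"]["frame"],D["scene"]["frame"]]),(800,250))])[:,:,::-1])
E
```

```text
clock: 2.3
position: [0.2425, 0.0919, 0.434]
ee_rot: [0.001, 0.508, 0.862, 0.001]
contact_force: [0.8, 0.1, 0.3]
width: 0.0145
gripper_force: 0.0
clock: 2.5
position: [0.2436, 0.0922, 0.4333]
ee_rot: [0.0, 0.511, 0.859, 0.001]
contact_force: [1.0, -0.0, -0.5]
width: 0.0146
gripper_force: 0.0
[0.244 0.092 0.433] 2.5 [ 0.091 -0.278  1.609  0.001  1.809 -0.406] [0.    0.511 0.859 0.001] 0.014561286996528216
bottle scene [([324.6, 196.8], 0.66, [0.609, -0.119, 0.075]), ([353.2, 190.9], 0.64, [0.54, -0.215, 0.075]), ([370.4, 193.6], 0.64, [0.473, -0.222, 0.075])]
bottle top [([394.7, 201.5], 0.83, [0.666, -0.248, 0.075]), ([406.5, 252.8], 0.75, [0.503, -0.342, 0.075]), ([374.6, 230.8], 0.56, [0.538, -0.216, 0.075])]
bottle wrist [([410.6, 359.9], 0.48, [0.622, -0.196, 0.075]), ([297.2, 285.9], 0.41, [0.331, -0.151, 0.075]), ([389.4, 238.5], 0.17, [0.429, 0.017, 0.075])]
bottle_mid scene [([353.6, 165.7], 0.88, [0.529, -0.19, 0.185]), ([370.0, 170.6], 0.84, [0.458, -0.171, 0.185]), ([322.1, 170.8], 0.78, [0.604, -0.095, 0.185])]
bottle_mid top [([399.8, 192.3], 0.96, [0.66, -0.25, 0.185]),
[... 402 characters left out ...]
358.6, 221.1], 0.58, [0.425, -0.01, 0.073]), ([355.8, 188.7], 0.44, [0.542, -0.242, 0.073])]
chute_top top [([369.7, 229.8], 0.94, [0.536, -0.199, 0.073])]
chute_top wrist []
shelf_spot scene [([357.2, 189.9], 0.95, [0.53, -0.23, 0.075]), ([409.9, 204.1], 0.53, [0.318, -0.202, 0.075])]
shelf_spot top [([374.3, 229.8], 0.62, [0.541, -0.214, 0.075])]
shelf_spot wrist []
bail_bar scene [([367.4, 203.4], 0.63, [0.379, 0.035, 0.165]), ([311.2, 315.2], 0.16, [0.279, 0.533, 0.165])]
bail_bar top [([342.7, 237.2], 0.57, [0.453, -0.125, 0.165]), ([395.6, 295.1], 0.55, [0.338, -0.342, 0.165]), ([285.1, 236.6], 0.47, [0.389, 0.051, 0.165])]
bail_bar wrist [([388.7, 240.9], 0.82, [0.389, 0.041, 0.165])]
```

View pics/d.png

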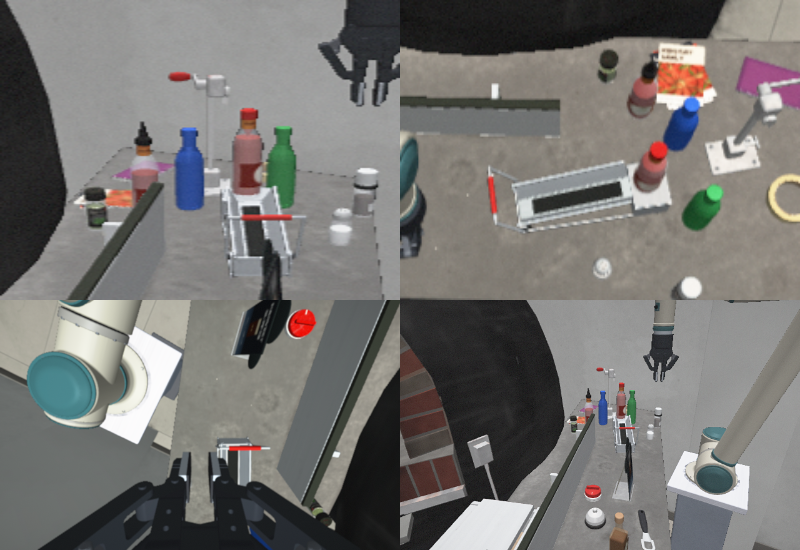

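The left-top crop shows the bottle at the shelf's far end with its red cap at crop (248,112), px (354,135). The bail's red bar is at crop (255,217), px (357,205). A post with a crank stands behind, tall. Triangulating these now.

Run:
```python
from h import *
np.set_printoptions(precision=3,suppress=True)
D={n:cam(n) for n in("scene","top","wrist")}
def blobs(n):
    f=D[n]["frame"].astype(int); m=((f[...,0]>150)&(f[...,1]<60)&(f[...,2]<60)).astype(np.uint8)
    k,l,st,c=cv2.connectedComponentsWithStats(m); return [(c[i].round(1).tolist(),st[i].tolist()) for i in range(1,k) if st[i][4]>8]
for n in D: print(n,blobs(n))
p=lambda a,b:tri([ray(D["scene"],a),ray(D["top"],b)])
print("posttop",p((338.5,113),(450,180)),"handle",p((320,111),(475,158)),"base",p((338,185),(431,210)))
print("mid",p((353.6,165.7),(379.5,220.2)),"bottle",p((353.2,190.9),(374.6,230.8)))
print("bar",tri([ray(D["scene"],(367.4,203.4)),ray(D["top"],(285.1,236.6)),ray(D["wrist"],(388.7,240.9))]))
print("chute",p((354.8,193.8),(369.7,229.8)),"shelf",p((357.2,189.9),(374.3,229.8)),"stand",tri([ray(D["scene"],(355.4,221.5)),ray(D["wrist"],(370,287.7)),ray(D["top"],(340.8,239.6))]))
```

```text
scene [([319.5, 109.6], [315, 109, 10, 2, 16]), ([364.5, 205.0], [355, 205, 20, 1, 20]), ([310.0, 299.0], [305, 299, 11, 1, 11])]
top [([476.0, 156.5], [472, 151, 8, 12, 64]), ([384.9, 209.7], [380, 206, 10, 9, 74]), ([284.9, 235.6], [283, 227, 5, 20, 44])]
wrist [([483.6, 35.9], [464, 14, 41, 44, 1248]), ([390.6, 236.1], [367, 233, 50, 7, 258])]
posttop (array([ 0.69 , -0.376,  0.32 ]), [0.00519737346548313, 0.00519737346548329]) handle (array([ 0.8  , -0.43 ,  0.305]), [0.0012171306304806638, 0.0012171306304804405]) base (array([ 0.7  , -0.388,  0.006]), [0.00826184810235966, 0.008261848102359703])
mid (array([ 0.545, -0.219,  0.174]), [0.0028030311027097544, 0.0028030311027095233]) bottle (array([ 0.539, -0.215,  0.075]), [0.0009984183982896708, 0.0009984183982896964])
bar (array([0.382, 0.046, 0.174]), [0.008146976717413245, 0.006058769135530131, 0.004287563640240632])
chute (array([ 0.531, -0.2  ,  0.073]), [0.004742317706712877, 0.004742317706712759]) shelf (array([ 0.531, -0.215,  0.083]), [0.007117588688527873, 0.007117588688527655]) stand (array([ 0.484, -0.116,  0.011]), [0.0038093790233472234, 0.006075103513143265, 0.003198523847142646])
```

```bash
python3 -m creep '[[0.17,-0.95,0.23,0,0],[0.17,-0.95,0.23,0,0],[0.17,-0.95,0.23,0,0],[0.17,-0.95,0.23,0,0],[0.17,-0.95,0.23,0,0],[0.17,-0.95,0.23,0,0],[0.17,-0.95,0.23,0,0],[0.17,-0.95,0.23,0,0],[0.17,-0.95,0.23,0,0],[0.17,-0.95,0.23,0,0]]';  python3 -m creep '[[0.17,0,0,0,0],[0.17,0,0,0,0]]'
python3 - <<'E'
from h import *
np.set_printoptions(precision=3,suppress=True)
s=manip.get_state();print(s["position"],s["qpos"],s["ee_rot"],s["contact_force"])
D={n:cam(n) for n in("scene","top","wrist")}
def blobs(n):
    f=D[n]["frame"].astype(int); m=((f[...,0]>150)&(f[...,1]<60)&(f[...,2]<60)).astype(np.uint8)
    k,l,st,c=cv2.connectedComponentsWithStats(m); return [(c[i].round(1).tolist(),st[i].tolist()) for i in range(1,k) if st[i][4]>8]
for n in D: print(n,blobs(n))
print("bar",tri([ray(D["scene"],(364.5,205)),ray(D["top"],(284.9,235.6))]))
print("captop", atz(ray(D["top"],(384.9,209.7)),.287))
for n in D: 
  for l in("bottle","bottle_mid"): print(n,l,[(np.round(q["centre"],1).tolist(),atz(ray(D[n],q["centre"]),.075 if l=="bottle" else .185)) for q in eyes.place_of(n,l)])
cv2.imwrite("pics/e.png",np.vstack([np.hstack([cv2.resize(D["scene"]["frame"][60:260,230:430],(400,300)),cv2.resize(D["top"]["frame"][120:300,230:470],(400,300))]),cv2.resize(np.hstack([D["wrist"]["frame"],D["scene"]["frame"]]),(800,250))])[:,:,::-1])
E
```

```text
clock: 4.7
position: [0.5752, -0.2694, 0.4315]
ee_rot: [-0.0, 0.509, 0.861, -0.0]
contact_force: [-1.1, 1.0, 0.2]
width: 0.0148
gripper_force: 0.0
clock: 4.9
position: [0.5739, -0.2675, 0.4312]
ee_rot: [-0.002, 0.509, 0.861, 0.0]
contact_force: [0.7, -0.0, 0.5]
width: 0.0145
gripper_force: 0.0
[ 0.574 -0.268  0.431] [-0.546  0.337  0.973  0.     1.836 -1.05 ] [-0.002  0.509  0.861  0.   ] [ 0.696 -0.027  0.513]
scene [([319.3, 109.6], [315, 109, 10, 2, 17]), ([363.0, 205.0], [352, 205, 23, 1, 23]), ([303.5, 310.6], [297, 307, 14, 6, 14])]
top [([476.0, 156.5], [472, 151, 8, 12, 64]), ([202.0, 220.2], [199, 217, 7, 8, 29])]
wrist [([315.5, 134.2], [299, 117, 34, 36, 949])]
bar (array([0.386, 0.051, 0.167]), [0.00501970330361814, 0.005019703303618091])
captop [ 0.548 -0.222  0.287]
scene bottle [([324.2, 196.4], array([ 0.612, -0.122,  0.075])), ([367.7, 197.1], array([ 0.47 , -0.189,  0.075])), ([351.2, 190.9], array([ 0.546, -0.212,  0.075]))]
scene bottle_mid [([322.7, 170.7], array([ 0.603, -0.097,  0.185])), ([353.3, 166.2], array([ 0.528, -0.185,  0.185])), ([369.0, 169.0], array([ 0.467, -0.184,  0.185]))]
top bottle [([376.3, 231.2], array([ 0.538, -0.222,  0.075])), ([406.8, 251.8], array([ 0.506, -0.342,  0.075])), ([391.7, 199.8], array([ 0.668, -0.236,  0.075]))]
top bottle_mid [([412.1, 240.6], array([ 0.517, -0.337,  0.185])), ([382.6, 219.6], array([ 0.55 , -0.227,  0.185])), ([398.7, 193.9], array([ 0.653, -0.249,  0.185]))]
wrist bottle [([375.0, 166.8], array([ 0.667, -0.245,  0.075])), ([316.9, 118.7], array([ 0.546, -0.224,  0.075])), ([279.2, 170.6], array([ 0.531, -0.328,  0.075])), ([314.9, 42.3], array([ 0.491, -0.131,  0.075]))]
wrist bottle_mid [([264.3, 187.8], array([ 0.525, -0.328,  0.185])), ([383.9, 180.1], array([ 0.657, -0.243,  0.185]))]
```

View pics/e.png

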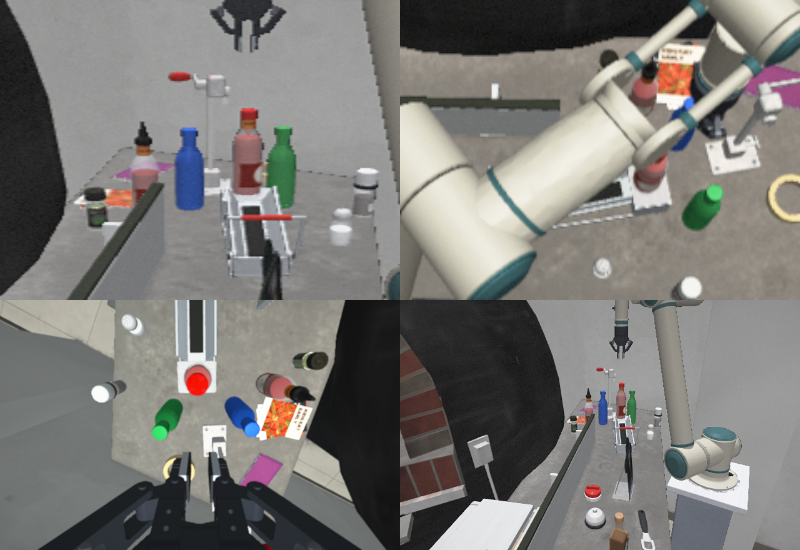

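Wrist view: the red cap at (316,134), straight ahead of the fingers; the chute axis runs straight up the image, so the tool is aligned with the stand.

Run:
```python
from h import *
from scipy.spatial.transform import Rotation as R
np.set_printoptions(precision=3,suppress=True)
d=cam("wrist"); s=manip.get_state(); M=R.from_quat(s["ee_rot"][[1,2,3,0]]).as_matrix()
f=d["frame"].astype(int); m=((f[...,0]>150)&(f[...,1]<60)&(f[...,2]<60)); ys,xs=np.nonzero(m); ok=(abs(xs-315)<40)&(abs(ys-134)<40)
c=(xs[ok].mean(),ys[ok].mean()); X=atz(ray(d,c),.285); print(c,X,"tool:",M.T@(X-s["position"]), s["position"])
for n,q in (("shelf",eyes.place_of("wrist","shelf_spot")),("chute",eyes.place_of("wrist","chute_top")),("stand",eyes.place_of("wrist","stand"))):
    z={"shelf":.075,"chute":.073,"stand":0}[n]
    for p in q[:1]: X=atz(ray(d,p["centre"]),z); print(n,X,M.T@(X-s["position"]))
# stand axis: bright edges of dark chute floor
g=f.sum(2)[10:85,280:350]; 
for r in (15,30,50,70):
    row=f.sum(2)[r,270:365]; k=np.nonzero(row<150)[0]+270; print(r,k.min() if len(k) else 0,k.max() if len(k) else 0)
```

```text
(np.float64(315.26155462184875), np.float64(133.73844537815125)) [ 0.546 -0.224  0.285] tool: [ 0.05  -0.003  0.148] [ 0.573 -0.266  0.433]
chute [ 0.525 -0.198  0.073] [ 0.084 -0.009  0.36 ]
stand [ 0.487 -0.127  0.   ] [ 0.164 -0.008  0.433]
15 304 322
30 304 322
50 305 322
70 305 322
```

```bash
python3 -m creep '[[0.17,-0.02,-0.008,0.1,0],[0.17,-0.02,-0.008,0.2,0],[0.17,-0.02,-0.008,0.27,0],[0.17,-0.02,-0.008,0.31,0],[0.17,-0.02,-0.008,0.33,0],[0.17,-0.02,-0.008,0.33,0],[0.17,-0.02,-0.008,0.33,0]]'; python3 -m creep '[[0.17,0.01,0,0,0],[0.17,0.02,0,0,0],[0.17,0.03,0,0,0],[0.17,0.04,0,0,0],[0.17,0.05,0,0,0],[0.17,0.06,0,0,0],[0.17,0.07,0,0,0],[0.17,0.08,0,0,0]]'
python3 - <<'E'
from h import *
d=cam("wrist");e=cam("scene")
cv2.imwrite("pics/f.png",np.hstack([cv2.resize(d["frame"],(480,300)),cv2.resize(e["frame"][60:260,250:450],(300,300))])[:,:,::-1])
E
```

```text
clock: 6.25
position: [0.5755, -0.2779, 0.2692]
ee_rot: [0.001, 0.508, 0.861, 0.0]
contact_force: [0.4, 0.3, 0.5]
width: 0.0144
gripper_force: 0.0
clock: 7.05
position: [0.5554, -0.2422, 0.2679]
ee_rot: [0.0, 0.508, 0.861, -0.0]
contact_force: [-0.3, -0.5, 0.3]
width: 0.0143
gripper_force: 0.3
```

View pics/f.png

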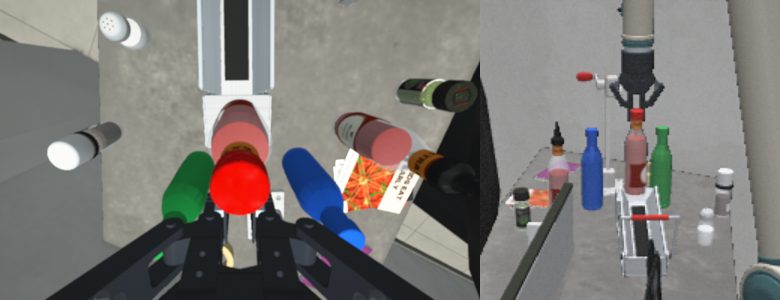

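The cap is centred between the fingers, at or just before contact; the bottle is still upright. Pushing on.

```bash
python3 -m creep '[[0.17,0.01,0,0,0],[0.17,0.02,0,0,0],[0.17,0.03,0,0,0],[0.17,0.04,0,0,0],[0.17,0.05,0,0,0],[0.17,0.06,0,0,0],[0.17,0.07,0,0,0],[0.17,0.08,0,0,0],[0.17,0.09,0,0,0],[0.17,0.1,0,0,0]]'
python3 - <<'E'
from h import *
d=cam("wrist");e=cam("scene")
cv2.imwrite("pics/g.png",np.hstack([cv2.resize(d["frame"],(480,300)),cv2.resize(e["frame"][60:260,250:450],(300,300))])[:,:,::-1])
E
```

```text
clock: 8.15
position: [0.531, -0.1982, 0.2678]
ee_rot: [-0.0, 0.508, 0.861, 0.0]
contact_force: [-0.5, -0.1, 0.3]
width: 0.0149
gripper_force: 0.0
```

View pics/g.png

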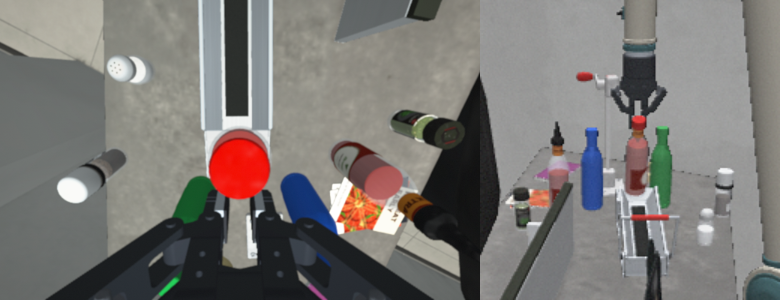

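The bottle is tilting towards the chute and hasn't fallen yet. Keep going.

```bash
python3 -m creep '[[0.17,0.01,0,0,0],[0.17,0.02,0,0,0],[0.17,0.03,0,0,0],[0.17,0.04,0,0,0],[0.17,0.05,0,0,0],[0.17,0.06,0,0,0],[0.17,0.07,0,0,0],[0.17,0.07,0,0,0],[0.17,0.07,0,0,0],[0.17,0.07,0,0,0]]'
python3 - <<'E'
from h import *
d=cam("wrist");e=cam("scene")
cv2.imwrite("pics/i.png",np.hstack([cv2.resize(d["frame"],(480,300)),cv2.resize(e["frame"][60:260,250:450],(300,300))])[:,:,::-1])
E
```

```text
clock: 9.25
position: [0.5145, -0.1682, 0.2679]
ee_rot: [0.0, 0.508, 0.861, -0.0]
contact_force: [-0.1, -0.4, 0.2]
width: 0.0141
gripper_force: 0.0
```

View pics/i.png

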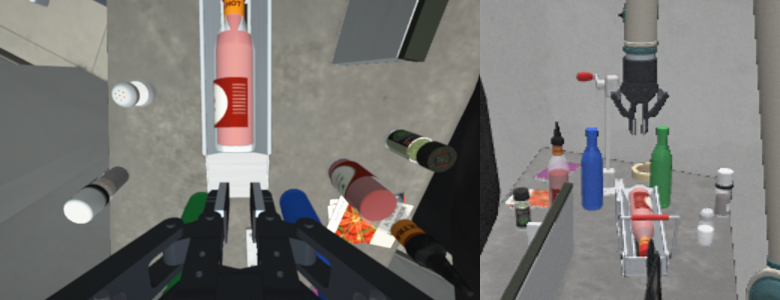

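The bottle now lies cap-first in the chute. Next I lift, pass over the stand and go to the outer side of the bail.

```bash
python3 -m creep '[[0.17,0,0,-0.1,0],[0.17,0,0,-0.2,0],[0.17,0.1,-0.016,-0.2,0],[0.17,0.2,-0.016,-0.2,0],[0.17,0.3,-0.016,-0.2,0],[0.17,0.4,-0.016,-0.2,0],[0.17,0.5,-0.016,-0.2,0],[0.17,0.6,-0.016,-0.2,0],[0.17,0.64,-0.016,-0.2,0],[0.17,0.64,-0.016,-0.2,0]]';  python3 -m creep '[[0.17,0,0,0,0],[0.17,0,0,0,0]]'
python3 - <<'E'
from h import *
from scipy.spatial.transform import Rotation as R
np.set_printoptions(precision=3,suppress=True)
s=manip.get_state(); M=R.from_quat(s["ee_rot"][[1,2,3,0]]).as_matrix()
D={n:cam(n) for n in("scene","top","wrist")}
rs=[]
for n in D:
    q=eyes.place_of(n,"bail_bar"); print(n,[(np.round(p["centre"],1).tolist(),round(p["confidence"],2),(M.T@(atz(ray(D[n],p["centre"]),.165)-s["position"])).round(3)) for p in q])
cv2.imwrite("pics/k.png",np.hstack([cv2.resize(D["wrist"]["frame"],(480,300)),cv2.resize(D["scene"]["frame"][60:260,250:450],(300,300))])[:,:,::-1])
f=D["wrist"]["frame"].astype(int); m=((f[...,0]>150)&(f[...,1]<60)&(f[...,2]<60)).astype(np.uint8)
k,l,st,c=cv2.connectedComponentsWithStats(m); print([(c[i].round(1),st[i],M.T@(atz(ray(D["wrist"],c[i]),.165)-s["position"])) for i in range(1,k) if st[i][4]>20])
E
```

```text
clock: 10.35
position: [0.3511, 0.1101, 0.3683]
ee_rot: [0.0, 0.506, 0.862, 0.001]
contact_force: [0.8, -0.7, 0.1]
width: 0.0147
gripper_force: 0.0
clock: 10.55
position: [0.3535, 0.1074, 0.3678]
ee_rot: [0.0, 0.509, 0.861, -0.0]
contact_force: [0.6, 0.3, 0.5]
width: 0.0151
gripper_force: 0.0
scene []
top [([336.1, 239.3], 0.61, array([-0.229, -0.028,  0.203])), ([281.8, 237.3], 0.58, array([-0.055,  0.003,  0.203])), ([393.8, 295.4], 0.18, array([-0.38 , -0.231,  0.203]))]
wrist [([318.4, 228.7], 0.7, array([-0.069, -0.001,  0.203])), ([239.9, 289.5], 0.61, array([-0.155, -0.103,  0.203]))]
[(array([435. ,   7.1]), array([415,   0,  43,  18, 567], dtype=int32), array([0.164, 0.112, 0.203])), (array([319.8, 232.4]), array([291, 226,  60,  20, 599], dtype=int32), array([-0.074,  0.001,  0.203])), (array([320.6, 334.2]), array([317, 315,  13,  36, 155], dtype=int32), array([-0.227,  0.002,  0.203]))]
```

View pics/k.png

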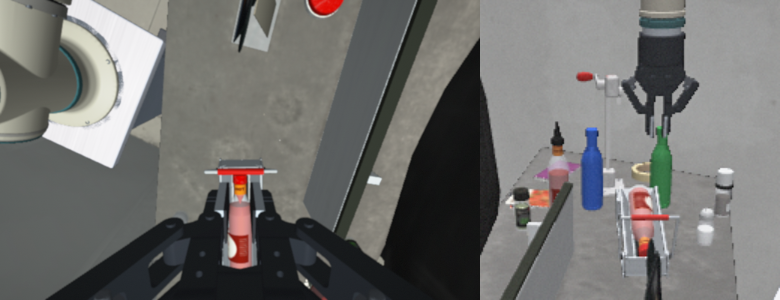

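The bar is at wrist px (319,229), centred in front of the fingers and about 69 mm inward. The bottle lies beneath with its cap at the lower end. Descending outside the bar, then pushing.

```bash
python3 -m creep '[[0.17,0,0,0.1,0],[0.17,0,0,0.2,0],[0.17,0,0,0.3,0],[0.17,0,0,0.38,0],[0.17,0,0,0.42,0],[0.17,0,0,0.42,0],[0.17,0,0,0.42,0],[0.17,-0.02,0,0.42,0],[0.17,-0.04,0,0.42,0],[0.17,-0.06,0,0.42,0]]'; python3 -m creep '[[0.17,-0.01,0,0,0],[0.17,-0.02,0,0,0],[0.17,-0.03,0,0,0],[0.17,-0.04,0,0,0],[0.17,-0.05,0,0,0],[0.17,-0.06,0,0,0],[0.17,-0.07,0,0,0],[0.17,-0.08,0,0,0],[0.17,-0.09,0,0,0],[0.17,-0.1,0,0,0]]'
python3 - <<'E'
from h import *
d=cam("wrist");e=cam("scene")
cv2.imwrite("pics/l.png",np.hstack([cv2.resize(d["frame"],(480,300)),cv2.resize(e["frame"][60:260,250:450],(300,300))])[:,:,::-1])
E
```

```text
clock: 11.85
position: [0.3686, 0.0811, 0.159]
ee_rot: [0.001, 0.508, 0.861, 0.001]
contact_force: [0.0, 0.3, -0.6]
width: 0.0147
gripper_force: 0.0
clock: 12.85
position: [0.3916, 0.0379, 0.1579]
ee_rot: [0.0, 0.508, 0.861, 0.0]
contact_force: [0.7, 0.1, 0.2]
width: 0.0145
gripper_force: 0.1
```

View pics/l.png

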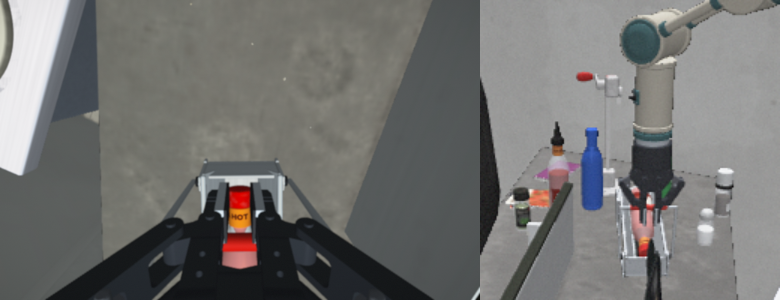

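The fingers are pushing the bar (at (240,240)) and the legs have swung towards upright. Continuing past upright.

```bash
python3 -m creep '[[0.17,-0.01,0,0,0],[0.17,-0.02,0,0,0],[0.17,-0.03,0,0,0],[0.17,-0.04,0,0,0],[0.17,-0.05,0,0,0],[0.17,-0.06,0,0,0],[0.17,-0.07,0,0,0],[0.17,-0.07,0,0,0],[0.17,-0.07,0,0,0],[0.17,-0.07,0,0,0]]'; python3 -m creep '[[0.17,0.1,0,0,0],[0.17,0.2,0,0,0],[0.17,0.2,0,-0.1,0],[0.17,0.2,0,-0.2,0],[0.17,0.2,0,-0.3,0],[0.17,0.2,0,-0.4,0],[0.17,0.2,0,-0.4,0]]'
python3 - <<'E'
from h import *
d=cam("wrist");e=cam("scene")
cv2.imwrite("pics/m.png",np.hstack([cv2.resize(d["frame"],(480,300)),cv2.resize(e["frame"][160:260,300:400],(300,300))])[:,:,::-1])
E
```

```text
clock: 13.95
position: [0.4081, 0.0077, 0.1578]
ee_rot: [-0.0, 0.508, 0.861, 0.0]
contact_force: [-0.0, 0.4, -0.6]
width: 0.0147
gripper_force: 0.0
clock: 14.65
position: [0.3629, 0.0957, 0.3646]
ee_rot: [0.006, 0.508, 0.861, 0.004]
contact_force: [1.3, -0.5, 0.0]
width: 0.0145
gripper_force: 0.0
```

View pics/m.png

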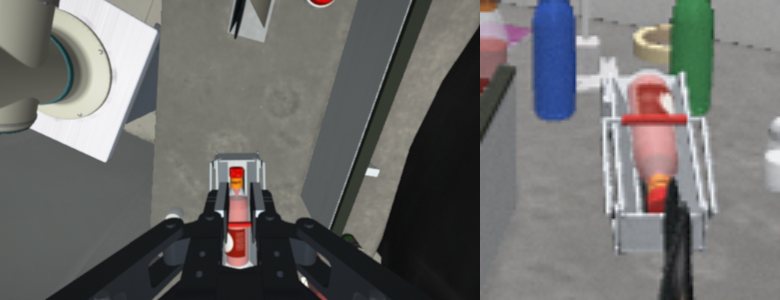

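The bar lies across the bottle body at crop (655,120), the bottle is cap-down in the chute, and the arm is clear.

```bash
python3 -m creep '[[0.17,0,0,0,0],[0.17,0,0,0,0],[0.17,0,0,0,0]]'; python3 -c "
from rig import manip
print(manip.sign_off())"
```

```text
clock: 15.05
position: [0.3593, 0.095, 0.3566]
ee_rot: [-0.001, 0.508, 0.861, -0.001]
contact_force: [0.1, -0.6, 0.1]
width: 0.0145
gripper_force: 0.0
the job is handed in; nothing more can be done
None
```

The red-capped bottle lies cap-down in the chute with the bail resting across it; I saw nothing else disturbed, and I handed the job in at about 15 s with the arm clear (no verdict was returned).

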